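# Press a wound coil in the bonding jig

### The arm

A 6-joint arm with a two-finger parallel gripper is mounted at the origin on the work surface. World frame = base frame: x ahead of the robot, y to its left, z up, the work surface at z = 0. Lengths are in m, angles in rad, forces in N, time in s.
With the tool pointing down it reaches from about 0.225 to 0.725 m from the base axis. Payload 3.1 kg.
Tool frame: the origin (TCP) lies between the finger pads; the fingertips stand 11 mm ahead of it and the grasp point (between the pads) lies 8 mm behind it; z points along the fingers, y is the line along which they close (so a half turn about z gives the same grasp; the last joint's range is limited). The gripper opens to 85 mm and grips with 20 to 120 N. Pads are 22 mm wide; open, the fingers measure 114 mm over their backs; the gripper's body (76 mm by 85 mm) begins 54 mm behind the grasp point. The pads swing forward as they close: fully open they stand 13 mm farther back than shut.
Start: joints at [1.098, 0.048, 0.099, 1.622, 0, 1.443], TCP at [0.177, 0.494, 0.242] pointing down, gripper open.
Joint ranges: [-2.91, 2.91], [-0.99, 1.94], [-1.21, 1.42], [-2.12, 2.29], [-1.49, 1.47], [-3.14, 3.14]. Speed limits (rad/s): [2.79, 2.79, 3.14, 3.14, 3.14, 3.14].

### API

Orientations are given as a unit quaternion [x, y, z, w].
In Python, from cell import env gives the robot as it stands.
- The arm moves only by the tool drive_tool, never from a script. Its argument "rows" is a list of rows, each a list of 7 numbers: the shift along the world's x, y, z normalised to -1 to 1, where 1 is 0.4 m, then the turn, a rotation vector about the world's x, y, z normalised to -1 to 1, where 1 is 0.5 rad, then the opening, from -1 (shut) to 1 (fully open). In form: [[tx, ty, tz, rx, ry, rz, grip], ...]. A call has 1 to 8 rows; each row is the pose to reach, as a shift and turn from the pose commanded when the call began; what a row does not reach only later rows make up. A row lasts 1/10 s, in which the tool goes at most 50 mm and 8.59 degrees, less where a joint would pass 70% of its speed; a pose out of reach is approached as far as the arm can. A call with a number of a shift or a turn outside -1 to 1 is refused whole. A call with a gripper value outside its range is refused whole. The fingers move at their own pace and stop on an object; the grip force is fixed at half the most. Time passes only in rows, so rows that repeat a pose let the fingers close. It gives the time, the measured TCP pose, the force, the opening and the grip force at its end, in the units of the state.
- env.state(): the state, without advancing time (a new reading comes with each control period).
- env.get_image(name): name is "scene" or "top" or "wrist"; returns the picture (400x640x3 uint8, red, green, blue); there is no depth.
- env.camera_params(name): a dict with "K" (3x3 intrinsics, pixels), "world_from_camera" (4x4, takes a point from camera to world coordinates); the wrist camera has in their place "tool_from_camera" (4x4, takes a point from camera to tool coordinates, whose origin is the TCP and whose axes are the flange's). Camera axes: x right, y up, looking along -z (the intrinsics and any distortion apply to the point x, -y, -z); pixel columns grow to the right and rows downward; lengths in m; the calibration is good to about 2 mm. A picture is of the moment at which its call begins: read the wrist's pose just before it. camera_params takes no time and is no camera call.
- env.finish_job(): hands the job in; it is judged then, once.
The state is a dict: "clock": time; "joints": joint angles; "qvel": joint speeds; "tau": joint torques, N m; "eef_pos": TCP position; "tool_rot": TCP orientation; "force": force on the tool from outside, world axes, zero at the start; "moment": the same for the moment, N m; "opening": opening from 0.0 (shut) to 1.0 (fully open); "grip_force": force on a finger pad.
Only numpy, scipy, OpenCV 4.12 (cv2) and the standard library are available. Lean on these libraries where they do the work, as an engineer would, in place of code of your own. Each camera call takes 0.05 s, during which the arm holds its last target. There are 200 camera calls.

### The job

Put the copper-wound coil on the jig's upright spindle so that it lies flat on the sprung seat, then set the pressure cap on top so that it drops over the spindle end, which it hides, and lies flat on the coil. Press the cap down until the sprung seat is at the bottom of its travel, and finish while still holding the cap by its bar grip and keeping it pressed down: do not let go. Leave the other things on the bench where they are.

Things in the scene. Friction and masses are not known exactly. Their poses are not given: they have to be found in the camera images.
- coil: the copper-wound coil, standing upright on the bench: a spool with two black flanges 56 mm across and 5 mm thick, winding 48 mm across between them, 40 mm high overall, with a 14 mm bore right through along its axis; about 0.18 kg. Origin: centre of the underside; z along the bore, up. Can be gripped across the flanges (56 mm) from above
- cap: the pressure cap: an aluminium disc 50 mm across and 24 mm high with a flat bar grip standing on it, 40 mm long (along x), 14 mm thick (along y), 36 mm high; 60 mm high overall, about 0.16 kg. In the middle of its flat underside is a blind round socket 13 mm across and 20 mm deep, not visible from above. Origin: centre of the underside; z up. It stands upright on the bench with the socket down; grip the bar across its 14 mm thickness from above
- spindle_tip (a point): top end of the jig's fixed vertical steel spindle, on its axis, 100 mm above the bench. The spindle is 10 mm across; its last 8 mm taper to 4 mm across at the tip. It stands in the middle of the jig, a dark steel base 130 x 100 x 15 mm fixed to the bench, at any position and yaw. With the coil on the seat, the spindle stands 10 mm proud of the coil's top
- seat_top (a point): centre of the top face of the round sprung seat (62 mm across) around the spindle; 50 mm above the bench when not pressed, 42 mm at the bottom of its travel. The coil's underside rests here. The housing below is 66 mm across, 15 to 36 mm above the bench
- seat (a joint): how far the sprung seat is pressed down: 0 up, 0.008 m fully down. The spring is preloaded, so the seat hardly moves under the weight of coil and cap; it begins to move at 2 to 4 N of extra push and reaches the bottom at about 10 to 12 N of push (1 N per mm)
- screwdriver: bystander: screwdriver lying on the bench in front of the jig, about 0.2 m long
- reel: bystander: small grey reel of bare solder, 38 mm across, 28 mm high, no bore
- tape: bystander: black roll of tape lying flat, 64 mm across, 18 mm high
- jar: bystander: glass jar with white lid, 56 mm across, 75 mm high
- wrench: bystander: wrench lying on the bench
- tray: bystander: white divided parts tray, 120 x 90 x 30 mm
- transformer: bystander: small transformer, iron block 50 x 35 x 45 mm with a copper winding
There are look-alikes about, which are no part of the job. What is shaped like the coil but green or red is not meant.

How it is judged:
By the outcome, as a careful person would: the job done as asked, in the order asked, and still so for the second after the job is handed in, while the arm keeps its last pose, push and grip.
It also fails if it takes over 72 s, if anything falls off the work surface, if the arm or the gripper's body presses on something with over 40 N, if the wrist force passes 120 N, or if a joint passes its speed limit or range.

## Working session

There is one attempt and no reset: what is moved stays moved. The work goes in short steps, Python scripts to look and compute and a tool call to move; the robot and the scene stay as the last step left them, time stands still between calls to the robot, and variables do not carry over. Pictures are saved under pics/ and viewed, at most 10 in all, crops included, and the job is handed in when it is done.

Besides the shell and the picture viewer there is one more tool, called after ">>>" as a command line: name --pt "numbers of a row" for each row, then --argument value for the rest. drive_tool: Moves the arm, as the interface text tells. Its arguments: {"type":"object","properties":{"rows":{"type":"array"}},"required":["rows"]}

```bash
mkdir -p pics
cat > h.py <<'E'
import numpy as np,cv2
from cell import env
from scipy.spatial.transform import Rotation as R
def save(n,f,crop=None,s=1):
    im=env.get_image(n)[:,:,::-1]
    cv2.imwrite('pics/raw_'+f,im)
    if crop: im=im[crop[1]:crop[3],crop[0]:crop[2]]
    cv2.imwrite('pics/'+f,cv2.resize(im,None,fx=s,fy=s,interpolation=cv2.INTER_CUBIC))
def pose(n,st=None):
    p=env.camera_params(n)
    if n!='wrist': return np.array(p['K']),np.array(p['world_from_camera'])
    st=st or env.state(); T=np.eye(4);q=np.array(st['tool_rot'])
    T[:3,:3]=R.from_quat(q).as_matrix() if q.size==4 else q.reshape(3,3)
    T[:3,3]=st['eef_pos']; return np.array(p['K']),T@np.array(p['tool_from_camera'])
def ray(P,u,v):
    K,T=P; d=np.linalg.inv(K)@[u,v,1]; d=T[:3,:3]@[d[0],-d[1],-d[2]]
    return T[:3,3],d/np.linalg.norm(d)
def atz(P,u,v,z):
    o,d=ray(P,u,v); return o+d*(z-o[2])/d[2]
def tri(rs):
    A=0;b=0
    for o,d in rs:
        M=np.eye(3)-np.outer(d,d);A=A+M;b=b+M@o
    x=np.linalg.solve(A,b); return x,[np.linalg.norm((np.eye(3)-np.outer(d,d))@(x-o)) for o,d in rs]
def proj(P,X):
    K,T=P; c=T[:3,:3].T@(np.array(X)-T[:3,3]); w=K@[c[0],-c[1],-c[2]]; return w[:2]/w[2]
E
python3 - <<'E'
from h import *
print(env.state())
for n in('scene','top','wrist'):
    p=env.camera_params(n);print(n,{k:np.round(v,3).tolist() if not isinstance(v,str) else v for k,v in p.items()})
save('scene','s0.png',s=1.25);save('top','t0.png',s=1.25)
E
```

```text
{'clock': 0.0, 'joints': array([ 1.09821260e+00,  4.87413042e-02,  9.75507732e-02,  1.62197303e+00,
       -1.42480709e-05,  1.44298277e+00]), 'qvel': array([ 0.00094544, -0.00026473,  0.00025932, -0.00014425,  0.00044543,
       -0.00184934]), 'tau': array([-1.58606759e-03, -3.38786674e+01,  3.20012033e+01,  2.05962482e-02,
       -2.32214379e-04, -8.95207108e-06]), 'eef_pos': array([0.17719129, 0.49356697, 0.24109843]), 'tool_rot': array([ 1.71532442e-01,  9.85177761e-01, -1.13279060e-03, -3.43202218e-04]), 'force': array([-0.69882596,  0.18490949,  0.2337376 ]), 'moment': array([ 0.01088434, -0.00782862, -0.02375824]), 'grip_force': 0.0, 'opening': 0.9995745385286083}
scene {'K': [[403.136, 0.0, 313.339], [0.0, 403.136, 201.866], [0.0, 0.0, 1.0]], 'world_from_camera': [[0.318, -0.637, 0.703, 1.364], [0.948, 0.227, -0.223, -0.247], [-0.018, 0.737, 0.676, 0.868], [0.0, 0.0, 0.0, 1.0]]}
top {'K': [[452.146, 0.0, 321.065], [0.0, 452.146, 192.487], [0.0, 0.0, 1.0]], 'world_from_camera': [[-0.01, 0.994, -0.111, 0.407], [-1.0, -0.01, 0.006, -0.015], [0.005, 0.111, 0.994, 1.438], [0.0, 0.0, 0.0, 1.0]]}
wrist {'K': [[308.943, 0.0, 319.228], [0.0, 308.943, 195.652], [0.0, 0.0, 1.0]], 'tool_from_camera': [[-0.002, 0.962, 0.274, 0.07], [1.0, 0.002, 0.0, -0.0], [-0.0, 0.274, -0.962, -0.132], [0.0, 0.0, 0.0, 1.0]]}
```

View pics/s0.png

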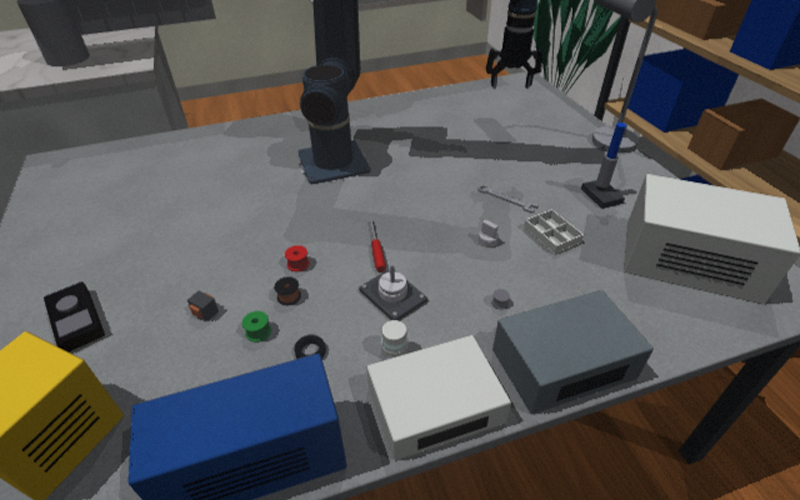

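View pics/t0.png

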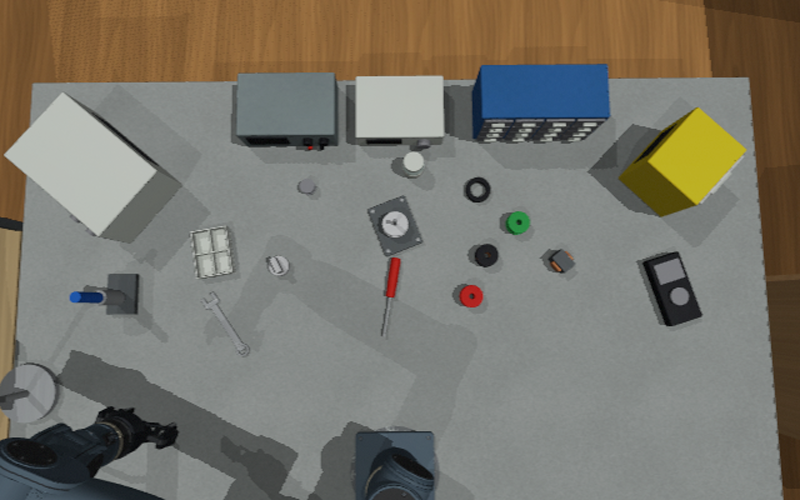

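The first views show the coil candidates, as (scene px / top px at 1.25x):
- Black and copper: (287,290)/(486,255). This one matches the description.
- Green: (256,325)/(517,222).
- Red: (296,257)/(471,296).
- Transformer: (203,305)/(560,261).
- Tape: (310,347)/(477,189).

The cap is at (489,235)/(277,265), and its look-alikes are the reel (501,298)/(307,186) and the jar. The jig is at (393,285)/(395,224). Next I'll check the choice in a close crop.

Run:
```python
from h import *
s=cv2.imread('pics/raw_s0.png');t=cv2.imread('pics/raw_t0.png')
def tile(im,c,tx):
    x,y=c[0]-26,c[1]-30
    o=cv2.resize(im[y:y+60,x:x+53],(265,300),interpolation=cv2.INTER_CUBIC)
    cv2.putText(o,f'{tx} {x},{y}',(3,295),0,.45,(0,255,255));return o
S=[tile(s,c,'s') for c in((230,232),(314,225),(391,187))]
T=[tile(t,c,'t') for c in((389,204),(316,179),(222,212))]
cv2.imwrite('pics/m1.png',np.vstack([np.hstack(S),np.hstack(T)]))
```

```text
(no output)
```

View pics/m1.png

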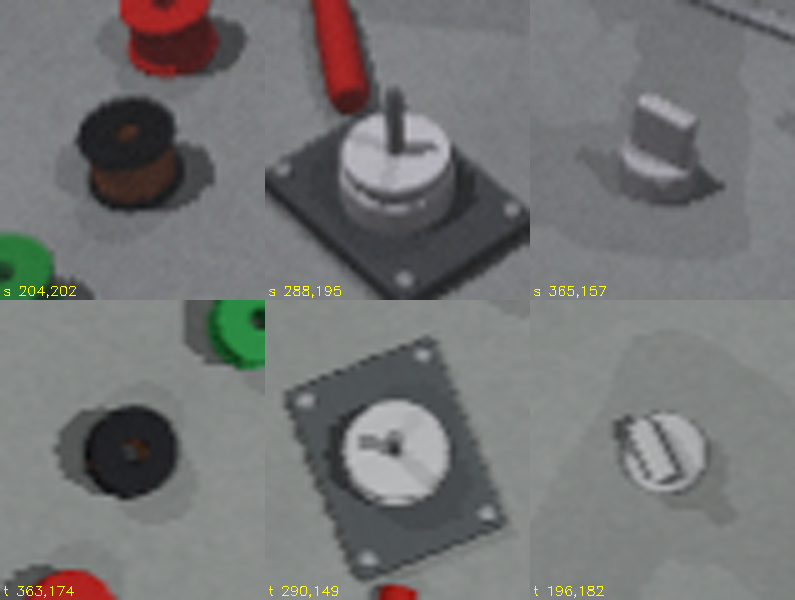

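The crop shows a spool with black flanges and a copper winding, with its bore at scene (229.4,228.2) and top (389.2,204.2), so that is the coil. The spindle tip is at scene (313.8,213) and top (315.6,175.6). The top of the cap's bar is at scene (392.2,178.8) and top (221,211.4).

Run:
```python
from h import *
S=pose('scene');T=pose('top')
for n,a,b in(('coil',(229.4,228.2),(389.2,204.2)),('tip',(313.8,213),(315.6,175.6)),('seat',(314.2,225.4),(316.2,179.4)),('bar',(392.2,178.8),(221,211.4))):
    x,e=tri([ray(S,*a),ray(T,*b)]);print(n,x.round(4),np.round(e,4))
# bar direction (top view ends)
a=atz(T,196+(636-530)/5,182+(421-300)/5,.06);b=atz(T,196+(673-530)/5,182+(475-300)/5,.06);d=b-a;print('bar dir deg',np.degrees(np.arctan2(d[1],d[0])),np.linalg.norm(d))
print(env.state()['tool_rot']);print(R.from_quat(env.state()['tool_rot']).as_matrix().round(3))
```

```text
coil [ 0.5255 -0.2349  0.0368] [0.0002 0.0002]
tip [ 0.6084 -0.0069  0.099 ] [0.0003 0.0003]
seat [ 0.6047 -0.007   0.0465] [0.0018 0.0018]
bar [0.5072 0.2842 0.061 ] [0.002 0.002]
bar dir deg -145.28438557435214 0.04042017722848592
[ 1.71527386e-01  9.85178769e-01 -1.02323396e-03 -3.18407642e-04]
[[-0.941  0.338 -0.001]
 [ 0.338  0.941 -0.002]
 [ 0.    -0.002 -1.   ]]
```

>>> drive_tool --pt "0.435 -0.91 0 0 0 0 1" --pt "0.435 -0.91 0 0 0 0 1" --pt "0.435 -0.91 0 0 0 0 1" --pt "0.435 -0.91 0 0 0 0 1" --pt "0.435 -0.91 0 0 0 0 1" --pt "0.435 -0.91 0 0 0 0 1" --pt "0.435 -0.91 0 0 0 0 1" --pt "0.435 -0.91 0 0 0 0 1"

```text
clock: 0.9
eef_pos: [0.3501, 0.1313, 0.242]
tool_rot: [0.171, 0.985, 0.0, 0.0]
force: [1.8, 0.2, -0.1]
opening: 1.003
grip_force: 0.0
```

>>> drive_tool --pt "0.435 -0.91 -0.05 0 0 0 1" --pt "0.435 -0.91 -0.05 0 0 0 1" --pt "0.435 -0.91 -0.1 0 0 0 1" --pt "0.435 -0.91 -0.15 0 0 0 1" --pt "0.435 -0.91 -0.2 0 0 0 1" --pt "0.435 -0.91 -0.2 0 0 0 1" --pt "0.435 -0.91 -0.2 0 0 0 1" --pt "0.435 -0.91 -0.2 0 0 0 1"

```text
clock: 1.7
eef_pos: [0.5186, -0.221, 0.1648]
tool_rot: [0.172, 0.985, 0.0, -0.0]
force: [0.8, 0.7, 0.2]
opening: 1.0
grip_force: 0.0
```

```bash
cat > look.py <<'E'
from h import *
import sys,pickle
f=sys.argv[1];st=env.state();P=pose('wrist',st);save('wrist',f+'.png',s=1.25);pickle.dump(P,open(f+'.pkl','wb'));print(st['clock'],st['eef_pos'],st['force'],st['opening'])
E
python3 look.py w1
```

```text
1.7 [ 0.5186164  -0.22102078  0.16478292] [0.79843618 0.73748562 0.22306773] 0.9999716718647469
```

View pics/w1.png

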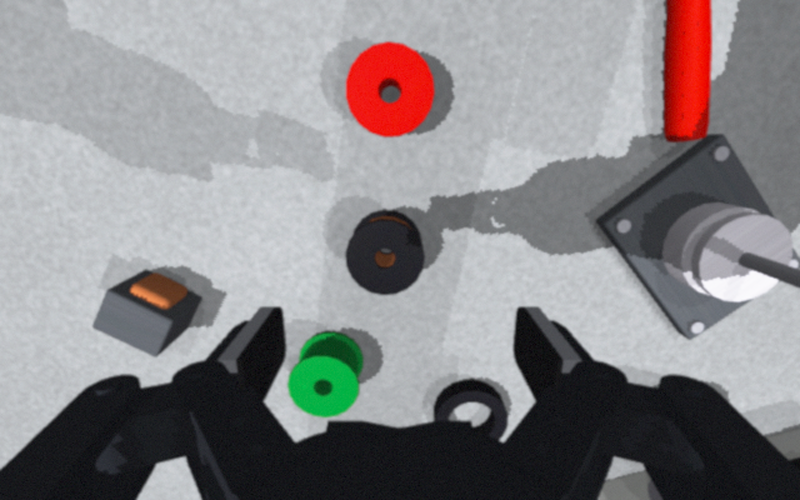

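The wrist view shows the coil's top flange centred near (385,257) (1.25x), with the bore at (385,259). The green spool is at (323,386) and there is room for the fingers.

Run:
```python
from h import *
import pickle
P=pickle.load(open('w1.pkl','rb'));a=(385.3/1.25,256/1.25)
print(atz(P,*a,.04));
for l in((347/1.25,256/1.25),(424/1.25,256/1.25)):print(atz(P,*l,.04))
print(tri([ray(P,*a),ray(pose('scene'),229.4,228.2),ray(pose('top'),389.2,204.2)]))
print('green',atz(P,323/1.25,386/1.25,.04),'eef',env.state()['eef_pos'])
```

```text
[ 0.52636184 -0.23436151  0.04      ]
[ 0.51727895 -0.25947136  0.04      ]
[ 0.53554062 -0.20898654  0.04      ]
(array([ 0.52622519, -0.23478444,  0.03779076]), [np.float64(0.0007494449645679791), np.float64(0.00020946962889283738), np.float64(0.0008783735704346166)])
green [ 0.60855646 -0.31627704  0.04      ] eef [ 0.52008829 -0.22748747  0.15908401]
```

>>> drive_tool --pt "0 0 -0.05 0 0 0 1" --pt "0 0 -0.1 0 0 0 1" --pt "0 0 -0.1 0 0 0 1" --pt "0 0 -0.1 0 0 0 1"

```text
clock: 2.15
eef_pos: [0.5178, -0.2187, 0.1255]
tool_rot: [0.172, 0.985, 0.0, -0.001]
force: [0.3, -0.2, 0.3]
opening: 1.003
grip_force: 0.0
```

>>> drive_tool --pt "0.021 -0.0395 -0.05 0 0 0 1" --pt "0.021 -0.0395 -0.1 0 0 0 1" --pt "0.021 -0.0395 -0.15 0 0 0 1" --pt "0.021 -0.0395 -0.15 0 0 0 1" --pt "0.021 -0.0395 -0.15 0 0 0 1"

```text
clock: 2.65
eef_pos: [0.5272, -0.235, 0.0673]
tool_rot: [0.171, 0.985, -0.0, 0.001]
force: [-0.2, -0.9, 0.5]
opening: 1.003
grip_force: 0.0
```

>>> drive_tool --pt "-0.001 0.001 -0.06 0 0 0 1" --pt "-0.001 0.001 -0.11 0 0 0 1" --pt "-0.001 0.001 -0.133 0 0 0 1" --pt "-0.001 0.001 -0.133 0 0 0 1" --pt "-0.001 0.001 -0.133 0 0 0 0.1" --pt "-0.001 0.001 -0.133 0 0 0 0.1" --pt "-0.001 0.001 -0.133 0 0 0 -0.4" --pt "-0.001 0.001 -0.133 0 0 0 -0.4"

```text
clock: 3.45
eef_pos: [0.528, -0.2355, 0.0151]
tool_rot: [0.172, 0.985, -0.001, 0.002]
force: [0.7, -0.2, 3.8]
opening: 0.631
grip_force: 63.9
```

>>> drive_tool --pt "0 0 0 0 0 0 -0.4" --pt "0 0 0 0 0 0 -0.4" --pt "0 0 0 0 0 0 -0.4"

```text
clock: 3.75
eef_pos: [0.528, -0.2355, 0.0151]
tool_rot: [0.172, 0.985, -0.001, 0.002]
force: [-0.3, 0.1, 5.6]
opening: 0.629
grip_force: 63.9
```

>>> drive_tool --pt "0 0 0.1 0 0 0 -0.4" --pt "0 0 0.2 0 0 0 -0.4" --pt "0 0 0.3 0 0 0 -0.4" --pt "0.05 0.05 0.4125 0 0 0 -0.4" --pt "0.15 0.15 0.4125 0 0 0 -0.4" --pt "0.22 0.25 0.4125 0 0 0 -0.4" --pt "0.2725 0.3375 0.4125 0 0 0 -0.4" --pt "0.2725 0.3375 0.4125 0 0 0 -0.4"

```text
clock: 4.55
eef_pos: [0.6374, -0.0937, 0.1764]
tool_rot: [0.168, 0.986, 0.002, -0.0]
force: [-1.3, -0.6, -1.4]
opening: 0.635
grip_force: 64.0
```

>>> drive_tool --pt "0 0 0 0 0 0 -0.4" --pt "0 0 0 0 0 0 -0.4" --pt "0 0 0 0 0 0 -0.4"

```text
clock: 4.85
eef_pos: [0.6346, -0.101, 0.1776]
tool_rot: [0.173, 0.985, -0.0, -0.0]
force: [-0.3, 0.2, -2.0]
opening: 0.63
grip_force: 64.0
```

```bash
python3 look.py w2
```

```text
4.85 [ 0.63462701 -0.10096259  0.17760774] [-0.32356274  0.20256664 -1.95011145] 0.6296303345984529
```

View pics/w2.png

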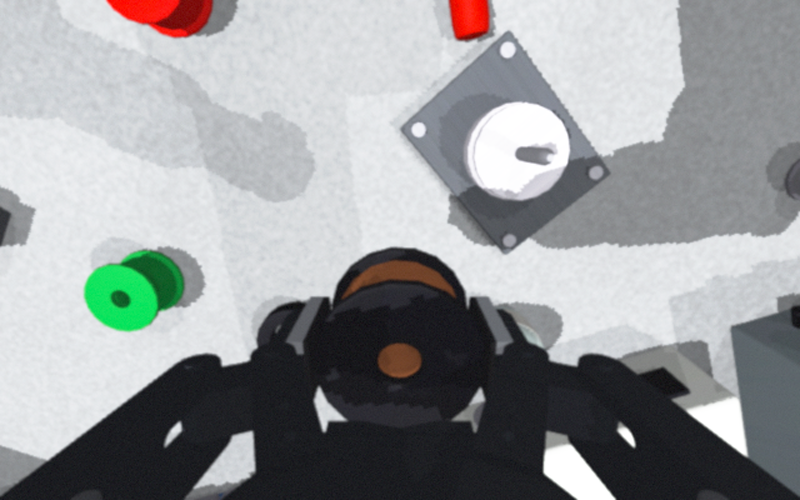

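The coil hangs level in the fingers with its bore at (399,361), and the spindle tip is near (553,157). I'll enlarge the spindle and the bore.

Run:
```python
import cv2,numpy as np
i=cv2.imread('pics/raw_w2.png')
a=cv2.resize(i[70:170,360:490],None,fx=5,fy=5,interpolation=cv2.INTER_CUBIC)[:, :]
b=cv2.resize(i[190:350,240:400],None,fx=2.5,fy=2.5,interpolation=cv2.INTER_CUBIC)
o=np.zeros((600,800,3),np.uint8)
a=cv2.resize(i[75:165,365:465],(400,360),interpolation=cv2.INTER_CUBIC) # x4, origin 365,75
b=np.clip(cv2.resize(i[190:350,240:340+60],(400,400),interpolation=cv2.INTER_CUBIC)*2.5,0,255) # x2.5 origin 240,190
o[:360,:400]=a;o[:400,400:]=b
cv2.imwrite('pics/m2.png',o[:400])
```

```text
(no output)
```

View pics/m2.png

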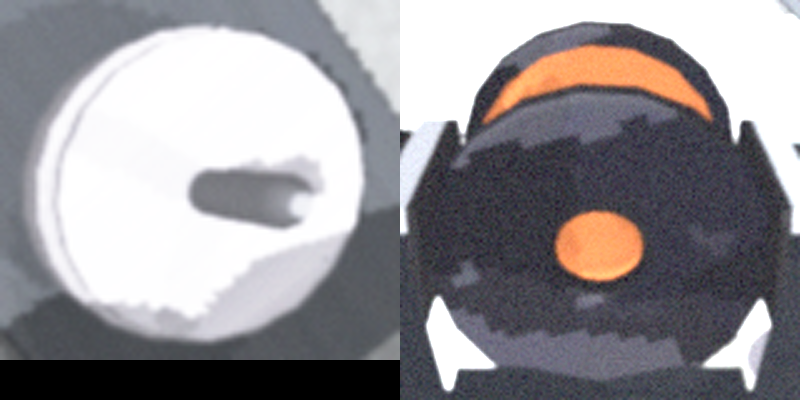

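In the enlarged crop the tip is at raw (440.5,126.2), the spindle base at (417.8,122.5) and the bore at (319.6,288).

Run:
```python
from h import *
import pickle
P=pickle.load(open('w2.pkl','rb'));S=pose('scene');T=pose('top')
print('tip@.1',atz(P,440.5,126.2,.1),'seat@.05',atz(P,417.8,122.5,.05))
print(tri([ray(P,440.5,126.2),ray(S,313.8,213),ray(T,315.6,175.6)]))
e=env.state();p=np.array(e['eef_pos'])
for zz in(.0225,.025,.028):
  b=atz(P,319.6,288,.1776+zz);q=R.from_quat(e['tool_rot']).inv().apply(b-[.63463,-.10096,.17761]);print('bore',b,'tool',q)
```

```text
tip@.1 [ 0.60764793 -0.00608233  0.1       ] seat@.05 [ 0.60757638 -0.00577872  0.05      ]
(array([ 0.6081234 , -0.00655998,  0.09904688]), [np.float64(0.0008326795936875685), np.float64(0.000288818211898155), np.float64(0.0007008626449161782)])
bore [ 0.63489297 -0.1013209   0.2001    ] tool [-0.00036036 -0.00025683 -0.02249008]
bore [ 0.63339485 -0.10077953  0.2026    ] tool [ 0.00123366 -0.00025796 -0.02498939]
bore [ 0.6315971  -0.10012989  0.2056    ] tool [ 0.00314647 -0.00025932 -0.02798857]
```

>>> drive_tool --pt "-0.03 0.1 0 0 0 0 -0.4" --pt "-0.064 0.2 0 0 0 0 -0.4" --pt "-0.064 0.2365 0 0 0 0 -0.4" --pt "-0.064 0.2365 -0.05 0 0 0 -0.4" --pt "-0.064 0.2365 -0.1 0 0 0 -0.4" --pt "-0.064 0.2365 -0.11 0 0 0 -0.4" --pt "-0.064 0.2365 -0.11 0 0 0 -0.4" --pt "-0.064 0.2365 -0.11 0 0 0 -0.4"

```text
clock: 5.7
eef_pos: [0.6104, -0.0058, 0.1349]
tool_rot: [0.172, 0.985, -0.0, 0.001]
force: [0.0, 1.1, -1.4]
opening: 0.628
grip_force: 64.2
```

>>> drive_tool --pt "-0.0035 -0.0015 0 0 0 0 -0.4" --pt "-0.0035 -0.0015 -0.02 0 0 0 -0.4" --pt "-0.0035 -0.0015 -0.04 0 0 0 -0.4" --pt "-0.0035 -0.0015 -0.06 0 0 0 -0.4" --pt "-0.0035 -0.0015 -0.075 0 0 0 -0.4" --pt "-0.0035 -0.0015 -0.075 0 0 0 -0.4"

```text
clock: 6.3
eef_pos: [0.6072, -0.0054, 0.1017]
tool_rot: [0.171, 0.985, -0.0, -0.002]
force: [-0.6, -0.2, -1.9]
opening: 0.637
grip_force: 64.2
```

>>> drive_tool --pt "0.003 -0.002 0 0 0 0 -0.4" --pt "0.003 -0.002 -0.02 0 0 0 -0.4" --pt "0.003 -0.002 -0.04 0 0 0 -0.4" --pt "0.003 -0.002 -0.06 0 0 0 -0.4" --pt "0.003 -0.002 -0.08 0 0 0 -0.4" --pt "0.003 -0.002 -0.08 0 0 0 -0.4" --pt "0.003 -0.002 -0.08 0 0 0 -0.4"

```text
clock: 7.0
eef_pos: [0.609, -0.0063, 0.0707]
tool_rot: [0.172, 0.985, -0.0, -0.001]
force: [-1.8, -0.5, -2.6]
opening: 0.634
grip_force: 64.1
```

>>> drive_tool --pt "0 0 -0.006 0 0 0 -0.4" --pt "0 0 -0.012 0 0 0 -0.4" --pt "0 0 -0.012 0 0 0 -0.4" --pt "0 0 -0.012 0 0 0 -0.4"

```text
clock: 7.4
eef_pos: [0.6091, -0.0063, 0.0672]
tool_rot: [0.172, 0.985, -0.0, -0.001]
force: [-4.7, 0.2, 0.2]
opening: 0.634
grip_force: 64.4
```

>>> drive_tool --pt "-0.003 0 0 0 0 0 -0.4" --pt "-0.003 0 -0.003 0 0 0 -0.4" --pt "-0.003 0 -0.006 0 0 0 -0.4" --pt "-0.003 0 -0.006 0 0 0 -0.4"

```text
clock: 7.8
eef_pos: [0.609, -0.0065, 0.0651]
tool_rot: [0.172, 0.985, 0.0, 0.001]
force: [-2.2, 0.9, -0.2]
opening: 0.631
grip_force: 64.5
```

>>> drive_tool --pt "0 0 -0.001 0 0 0 -0.4" --pt "0 0 -0.001 0 0 0 0.6" --pt "0 0 0 0 0 0 1" --pt "0 0 0 0 0 0 1" --pt "0 0 0 0 0 0 1" --pt "0 0 0.05 0 0 0 1" --pt "0 0 0.1 0 0 0 1" --pt "0 0 0.2 0 0 0 1"

```text
clock: 8.6
eef_pos: [0.6062, -0.0062, 0.1416]
tool_rot: [0.172, 0.985, -0.0, -0.004]
force: [0.0, 0.0, 1.4]
opening: 1.004
grip_force: 0.0
```

>>> drive_tool --pt "0 0 0.1 0 0 0 1" --pt "0 0 0.15 0 0 0 1" --pt "0 0 0.15 0 0 0 1" --pt "0 0 0.15 0 0 0 1"

```text
clock: 9.0
eef_pos: [0.6088, -0.0065, 0.2047]
tool_rot: [0.172, 0.985, 0.0, 0.001]
force: [0.3, -0.1, -0.3]
opening: 1.001
grip_force: 0.0
```

```bash
python3 look.py w3
```

```text
9.0 [ 0.6088123  -0.00646736  0.20469353] [ 0.33884404 -0.1270833  -0.25534057] 1.0010124451270115
```

View pics/w3.png

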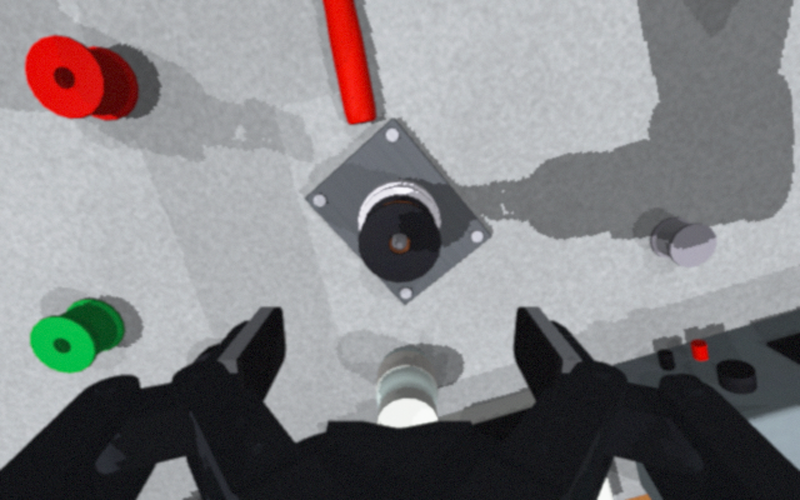

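The coil is on the spindle, with the flange centred on it and the tip at (400,240). Next I move over the cap and turn to its bar.

>>> drive_tool --pt "-0.05 0.12 0 0 0 0.2 1" --pt "-0.1 0.24 0 0 0 0.5 1" --pt "-0.15 0.36 0 0 0 0.8 1" --pt "-0.2 0.48 0 0 0 1 1" --pt "-0.254 0.6 0 0 0 1 1" --pt "-0.254 0.727 0 0 0 1 1" --pt "-0.254 0.727 0 0 0 1 1" --pt "-0.254 0.727 0 0 0 1 1"

```text
clock: 9.85
eef_pos: [0.5052, 0.2857, 0.202]
tool_rot: [-0.079, 0.997, -0.001, -0.002]
force: [0.2, -0.9, 0.7]
opening: 0.999
grip_force: 0.0
```

>>> drive_tool --pt "0 0 0 0 0 0.3 1" --pt "0 0 -0.05 0 0 0.6 1" --pt "0 0 -0.1 0 0 0.91 1" --pt "0 0 -0.1 0 0 0.91 1" --pt "0 0 -0.1 0 0 0.91 1" --pt "0 0 -0.1 0 0 0.91 1"

```text
clock: 10.45
eef_pos: [0.5075, 0.2836, 0.1655]
tool_rot: [-0.299, 0.954, -0.0, 0.001]
force: [0.6, -0.7, 0.2]
opening: 1.004
grip_force: 0.0
```

```bash
python3 look.py w4
python3 - <<'E'
from h import *
import pickle
print('tip',atz(pickle.load(open('w3.pkl','rb')),320,192,.1),env.state()['tool_rot'])
E
```

```text
10.45 [0.50754139 0.28364599 0.16550829] [ 0.63803647 -0.70454452  0.18578276] 1.0040152622541056
tip [ 0.60419662 -0.00454487  0.1       ] [-2.99154122e-01  9.54204330e-01 -1.20239273e-05  9.52968692e-04]
```

View pics/w4.png

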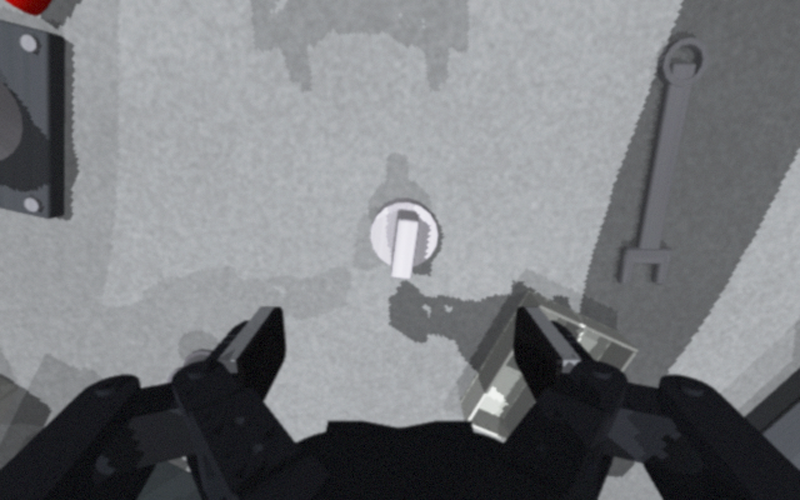

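The bar top has corners (398,221), (418,221), (411,277) and (391,277), so its centre is (404.5,249) and it is turned about 7° to the tool. The tray corner is near (527,290).

Run:
```python
from h import *
import pickle
P=pickle.load(open('w4.pkl','rb'))
f=lambda u,v,z:atz(P,u/1.25,v/1.25,z)
a,b=f(408,221,.06),f(401,277,.06);d=a-b
print('c',f(404.5,249,.06),tri([ray(P,404.5/1.25,249/1.25),ray(pose('scene'),392.2,178.8),ray(pose('top'),221,211.4)]),np.linalg.norm(d),np.degrees(np.arctan2(d[1],d[0])))
print('disc',f(404.5,233,.024))
for t in((527,290),(465,425),(635,350)):print('tray',f(*t,.03))
M=R.from_quat(env.state()['tool_rot']).as_matrix();print('toolx',np.degrees(np.arctan2(M[1,0],M[0,0])),M[:,1])
```

```text
c [0.50652849 0.28684861 0.06      ] (array([0.506711  , 0.28530407, 0.06023138]), [np.float64(0.0015069590001874165), np.float64(0.0013587798966867095), np.float64(0.0027706595959334102)]) 0.03776184062003939 -151.9325172803722
disc [0.50507479 0.28640989 0.024     ]
tray [0.48784725 0.38560781 0.03      ]
tray [0.61025166 0.4210139  0.03      ]
tray [0.4787118  0.48743231 0.03      ]
toolx -145.18634324179814 [-5.70908294e-01  8.21013622e-01 -5.93115592e-04]
```

>>> drive_tool --pt "-0.004 0.007 0 0 0 -0.234 1" --pt "-0.004 0.007 -0.05 0 0 -0.234 1" --pt "-0.004 0.007 -0.1 0 0 -0.234 1" --pt "-0.004 0.007 -0.16 0 0 -0.234 1" --pt "-0.004 0.007 -0.2 0 0 -0.234 1" --pt "-0.004 0.007 -0.2 0 0 -0.234 1" --pt "-0.004 0.007 -0.2 0 0 -0.234 1"

```text
clock: 11.2
eef_pos: [0.5057, 0.2873, 0.0856]
tool_rot: [-0.244, 0.97, 0.0, 0.001]
force: [0.3, -0.1, 0.0]
opening: 1.002
grip_force: 0.0
```

>>> drive_tool --pt "0 0 -0.04 0 0 0 1" --pt "0 0 -0.08 0 0 0 1" --pt "0 0 -0.114 0 0 0 1" --pt "0 0 -0.114 0 0 0 1" --pt "0 0 -0.114 0 0 0 0" --pt "0 0 -0.114 0 0 0 -0.5" --pt "0 0 -0.114 0 0 0 -1" --pt "0 0 -0.114 0 0 0 -1"

```text
clock: 12.0
eef_pos: [0.5058, 0.2874, 0.0399]
tool_rot: [-0.244, 0.97, 0.0, 0.001]
force: [-1.2, -0.3, -0.5]
opening: 0.331
grip_force: 0.0
```

>>> drive_tool --pt "0 0 0 0 0 0 -1" --pt "0 0 0 0 0 0 -1" --pt "0 0 0 0 0 0 -1" --pt "0 0 0 0 0 0 -1"

```text
clock: 12.4
eef_pos: [0.5056, 0.2873, 0.0396]
tool_rot: [-0.244, 0.97, 0.0, 0.0]
force: [-0.7, 0.5, 2.6]
opening: 0.156
grip_force: 59.9
```

>>> drive_tool --pt "0 0 0.05 0 0 0 -1" --pt "0 0 0.15 0 0 0 -1" --pt "0 0 0.25 0 0 0 -1" --pt "0 0 0.35 0 0 0 -1" --pt "0 0 0.35 0 0 0 -1" --pt "0 0 0.35 0 0 0 -1"

```text
clock: 13.0
eef_pos: [0.5057, 0.2874, 0.1797]
tool_rot: [-0.244, 0.97, 0.0, 0.001]
force: [-0.1, 1.2, -2.7]
opening: 0.156
grip_force: 59.4
```

```bash
python3 look.py w5
python3 - <<'E'
import cv2,numpy as np
i=cv2.imread('pics/raw_w3.png');j=cv2.imread('pics/raw_w5.png')
a=cv2.resize(i[165:225,280:360],(400,300),interpolation=cv2.INTER_CUBIC) # x5 origin 280,165
a=np.clip(a.astype(float)*1.8,0,255)
t=cv2.imread('pics/raw_t0.png');
b=cv2.resize(j[220:340,240:400],(400,300),interpolation=cv2.INTER_CUBIC) # x2.5 origin 240,220
cv2.imwrite('pics/m3.png',np.hstack([a,b]))
E
```

```text
13.0 [0.50573623 0.28741661 0.17971458] [-0.13639493  1.16795735 -2.70273295] 0.15627288944893625[ WARN:0@0.067] global loadsave.cpp:1063 imwrite_ Unsupported depth image for selected encoder is fallbacked to CV_8U.
```

View pics/m3.png

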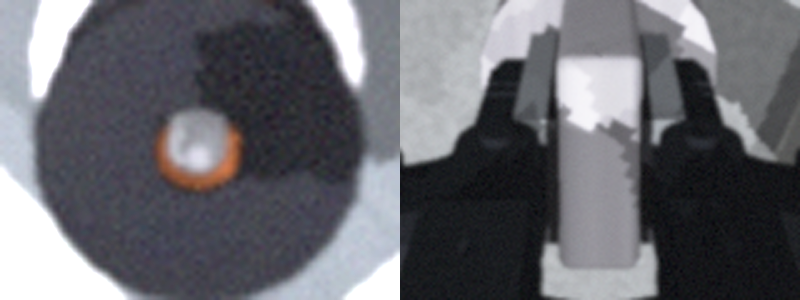

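The cap is held straight, with its bar top running from row 57 to row 268 (right tile). In the left tile the spindle tip is at raw (319.8,196.6), in the middle of the bore.

Run:
```python
from h import *
import pickle
P=pickle.load(open('w3.pkl','rb'));print('tip',atz(P,319.8,196.6,.1))
Q=pickle.load(open('w5.pkl','rb'));e=np.array([.50574,.28742,.17971]);q=R.from_quat(env.state()['tool_rot'])
z=e[2]+.060-.0396
A=atz(Q,240+198/2.5,220+57/2.5,z);B=atz(Q,240+198/2.5,220+268/2.5,z)
print(np.linalg.norm(A-B),'centre',(A+B)/2,'tool',q.inv().apply((A+B)/2-e),q.apply(q.inv().apply((A+B)/2-e)))
W=pickle.load(open('w2.pkl','rb'));print('tip3',tri([ray(P,319.8,196.6),ray(W,440.5,126.2),ray(pose('scene'),313.8,213),ray(pose('top'),315.6,175.6)]))
```

```text
tip [ 0.60771955 -0.00598307  0.1       ]
0.03926854658330732 centre [0.50666032 0.28759227 0.20011   ] tool [-0.00085181 -0.00027994 -0.02040178] [0.00092032 0.00017227 0.0204    ]
tip3 (array([ 0.60808685, -0.00641826,  0.09887516]), [np.float64(0.00032935105412630595), np.float64(0.0007323264548270897), np.float64(0.00024748001677560907), np.float64(0.0008517790715270643)])
```

>>> drive_tool --pt "0.04 -0.11 0 0 0 0 -1" --pt "0.08 -0.22 0 0 0 0 -1" --pt "0.12 -0.34 0 0 0 0 -1" --pt "0.16 -0.46 0 0 0 0 -1" --pt "0.2 -0.58 0 0 0 0 -1" --pt "0.24 -0.7 0 0 0 0 -1" --pt "0.253 -0.734 0 0 0 0 -1" --pt "0.253 -0.734 0 0 0 0 -1"

```text
clock: 13.85
eef_pos: [0.6055, -0.0092, 0.1755]
tool_rot: [-0.242, 0.97, 0.001, -0.003]
force: [-0.5, 0.0, -2.4]
opening: 0.153
grip_force: 59.5
```

>>> drive_tool --pt "0 0 0 0 0 0 -1" --pt "0 0 -0.03 0 0 0 -1" --pt "0 0 -0.06 0 0 0 -1" --pt "0 0 -0.06 0 0 0 -1" --pt "0 0 -0.06 0 0 0 -1"

```text
clock: 14.35
eef_pos: [0.6055, -0.0054, 0.1538]
tool_rot: [-0.245, 0.97, 0.0, -0.001]
force: [0.6, 0.4, -1.4]
opening: 0.153
grip_force: 59.6
```

>>> drive_tool --pt "0.0035 -0.002 0 0 0 0 -1" --pt "0.0035 -0.002 -0.01 0 0 0 -1" --pt "0.0035 -0.002 -0.02 0 0 0 -1" --pt "0.0035 -0.002 -0.02 0 0 0 -1" --pt "0.0035 -0.002 -0.02 0 0 0 -1"

```text
clock: 14.85
eef_pos: [0.6077, -0.0073, 0.1468]
tool_rot: [-0.244, 0.97, 0.0, -0.0]
force: [-0.5, 0.3, -1.2]
opening: 0.154
grip_force: 59.6
```

>>> drive_tool --pt "-0.002 0.0025 0 0 0 0 -1" --pt "-0.002 0.0025 -0.008 0 0 0 -1" --pt "-0.002 0.0025 -0.016 0 0 0 -1" --pt "-0.002 0.0025 -0.024 0 0 0 -1" --pt "-0.002 0.0025 -0.024 0 0 0 -1"

```text
clock: 15.35
eef_pos: [0.6065, -0.0062, 0.1365]
tool_rot: [-0.244, 0.97, 0.0, -0.001]
force: [-0.3, -0.3, -1.5]
opening: 0.149
grip_force: 59.6
```

>>> drive_tool --pt "0 0 -0.006 0 0 0 -1" --pt "0 0 -0.012 0 0 0 -1" --pt "0 0 -0.014 0 0 0 -1" --pt "0 0 -0.014 0 0 0 -1"

```text
clock: 15.75
eef_pos: [0.6069, -0.0062, 0.1316]
tool_rot: [-0.244, 0.97, 0.0, -0.0]
force: [0.8, 0.6, -1.3]
opening: 0.154
grip_force: 59.6
```

>>> drive_tool --pt "0 0 -0.004 0 0 0 -1" --pt "0 0 -0.008 0 0 0 -1" --pt "0 0 -0.008 0 0 0 -1" --pt "0 0 -0.008 0 0 0 -1"

```text
clock: 16.15
eef_pos: [0.6073, -0.0063, 0.1296]
tool_rot: [-0.244, 0.97, -0.0, 0.001]
force: [-1.6, 0.6, 2.9]
opening: 0.155
grip_force: 60.2
```

The cap met the coil at exactly its seated height, so it is over the spindle. Now I press.

>>> drive_tool --pt "0 0 -0.005 0 0 0 -1" --pt "0 0 -0.01 0 0 0 -1" --pt "0 0 -0.015 0 0 0 -1" --pt "0 0 -0.018 0 0 0 -1" --pt "0 0 -0.018 0 0 0 -1" --pt "0 0 -0.018 0 0 0 -1"

```text
clock: 16.75
eef_pos: [0.6074, -0.0062, 0.1235]
tool_rot: [-0.244, 0.97, -0.0, 0.001]
force: [-2.7, 0.5, 8.5]
opening: 0.154
grip_force: 61.1
```

>>> drive_tool --pt "0 0 -0.003 0 0 0 -1" --pt "0 0 -0.006 0 0 0 -1" --pt "0 0 -0.008 0 0 0 -1" --pt "0 0 -0.008 0 0 0 -1" --pt "0 0 -0.008 0 0 0 -1"

```text
clock: 17.25
eef_pos: [0.6074, -0.0063, 0.1215]
tool_rot: [-0.244, 0.97, -0.001, 0.001]
force: [-4.8, 0.8, 12.1]
opening: 0.153
grip_force: 61.8
```

>>> drive_tool --pt "-0.002 0 -0.003 0 0 0 -1" --pt "-0.002 0 -0.006 0 0 0 -1" --pt "-0.002 0 -0.006 0 0 0 -1" --pt "-0.002 0 -0.006 0 0 0 -1" --pt "-0.002 0 -0.006 0 0 0 -1"

```text
clock: 17.75
eef_pos: [0.6074, -0.0063, 0.1215]
tool_rot: [-0.244, 0.97, -0.001, 0.003]
force: [-5.7, 1.0, 17.9]
opening: 0.159
grip_force: 62.8
```

The force rose from 12.1 to 17.9 N with no further motion, after 8.1 mm of travel. The seat is at the bottom. I'll take one final look.

Run:
```python
from h import *
save('scene','f.png',(200,120,440,300),3.3)
s=env.state();print(s['clock'],s['eef_pos'],s['force'],s['grip_force'])
```

```text
17.8 [ 0.60735943 -0.00622844  0.12149435] [-5.36595503 -0.45110343 18.31411129] 62.76800036430359
```

View pics/f.png

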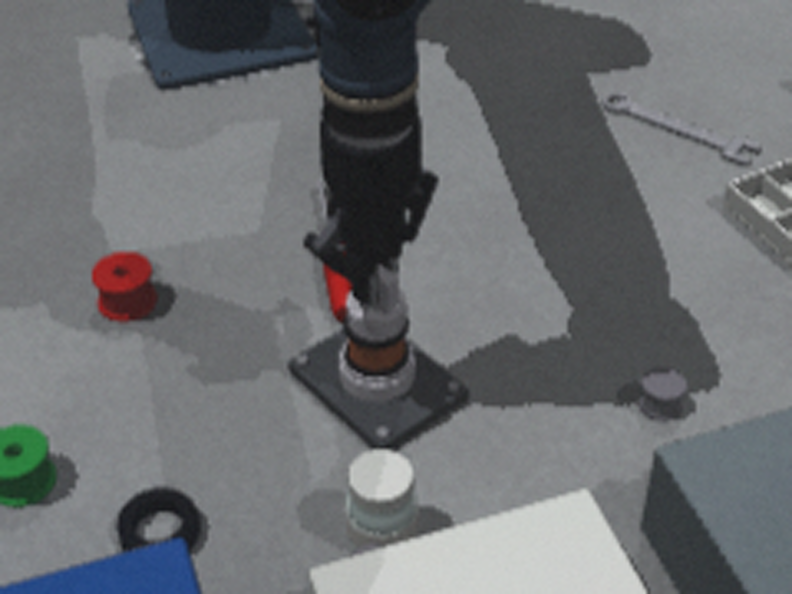

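The picture shows the coil flat on the seat and the cap flat on the coil at (377,335), still held and pressed. The bystanders in view look undisturbed, so I'm handing in.

```bash
python3 -c "
from cell import env
print(env.finish_job())"
```

```text
the job is handed in; nothing more can be done
None
```

The job is handed in at about 18 s: the coil is on the sprung seat and the cap is over the spindle, still gripped and pressed down with about 18 N, with the seat at the bottom of its travel.

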